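# Hang the paint strainer on its side-opening drip hook

## Robot

A 6-joint arm with a two-finger parallel gripper is mounted at the origin on a cart in front of the work surface, level with it; the furniture and walls round the work are solid. World frame = base frame: x ahead of the robot, y to its left, z up, the work surface at z = 0. Lengths are in m, angles in rad, forces in N, time in s.
With the tool pointing down it reaches from about 0.225 to 0.875 m from the base axis. Payload 3.4 kg.
Tool frame: the origin (TCP) lies between the finger pads; the fingertips stand 8 mm ahead of it and the grasp point (between the pads) lies 11 mm behind it; z points along the fingers, y is the line along which they close (so a half turn about z gives the same grasp; the last joint's range is limited). The gripper opens to 85 mm and grips with 20 to 120 N. Pads are 22 mm wide; open, the fingers measure 114 mm over their backs; the gripper's body (76 mm by 85 mm) begins 54 mm behind the grasp point. The pads swing forward as they close: fully open they stand 13 mm farther back than shut.
Start: joints at [-1.339, 0.276, 1.505, -0, 1.361, -0.121], TCP at [0.199, -0.54, 0.239] pointing down, gripper open.
Joint ranges: [-2.89, 2.89], [-0.75, 2.08], [0.22, 2.7], [-1.18, 4.32], [0.11, 2.71], [-2.7, 2.7]. Speed limits (rad/s): [2.57, 2.57, 3.14, 3.14, 3.14, 3.14].

## Interface

Orientations are given as a unit quaternion [w, x, y, z].
In Python, from rig import manip gives the robot as it stands.
- The arm moves only by the tool move_arm, never from a script. Its argument "deltas" is a list that holds one entry, the list of rows, each a list of 5 numbers: the shift along the tool's x, y, z normalised to -1 to 1, where 1 is 80 cm, then the turn about the tool's z normalised to -1 to 1, where 1 is 120 degrees, then the closure, from -1 (fully open) to 1 (shut). In form: [[[tx, ty, tz, twist, grip], ...]]. A call has 1 to 12 rows; each row is the pose to reach, as a shift and turn from the pose commanded when the call began, along the tool's axes at that moment; what a row does not reach only later rows make up. A row lasts 1/10 s, in which the tool goes at most 50 mm and 8.59 degrees, less where a joint would pass 70% of its speed; a pose out of reach is approached as far as the arm can. A call with a number of a shift or a turn outside -1 to 1 is refused whole. A call with a gripper value outside its range is refused whole. The fingers move at their own pace and stop on an object; "squeeze" is the grip in N (left out, the last holds). Time passes only in rows, so rows that repeat a pose let the fingers close. It gives the time, the measured TCP pose, the force, the opening and the grip force at its end, in the units of the state.
- manip.get_state(): the state, without advancing time (a new reading comes with each control period).
- manip.get_image(name): name is "side" or "top"; returns the picture (480x640x3 uint8, red, green, blue); there is no depth.
- manip.camera_params(name): a dict with "fx", "fy", "cx", "cy" (pixels), "dist" ([k1, k2, p1, p2, k3] as OpenCV has them; the pictures are not rectified), "R" (3x3) and "t" (3): a world point X has camera coordinates R X + t. Camera axes: x right, y down, z forward; pixel columns grow to the right and rows downward; lengths in m; the calibration is good to about 2 mm. A picture is of the moment at which its call begins. camera_params takes no time and is no camera call.
- manip.sign_off(): hands the job in; it is judged then, once.
The state is a dict: "clock": time; "qpos": joint angles; "qd": joint speeds; "effort": joint torques, N m; "position": TCP position; "ee_rot": TCP orientation; "contact_force": force on the tool from outside, world axes, zero at the start; "moment": the same for the moment, N m; "width": finger opening in m; "gripper_force": force on a finger pad.
Only numpy, scipy, OpenCV 4.12 (cv2) and the standard library are available. Lean on these libraries where they do the work, as an engineer would, in place of code of your own. Each camera call takes 0.05 s, during which the arm holds its last target. There are 200 camera calls.

## Task

Pick up the small paint strainer by its upright grip, bring its crossbar sideways into the open mouth of the double hook on the drip rack until it meets the back wall, and press it gently down the throat past the spring keeper until it is fully home. Leave it hanging there latched, upright and released; touch the back wall only lightly and do not force the strainer against the rack, and leave the other things on the bench alone.

Things in the scene. Friction and masses are not known exactly. Their poses are not given: they have to be found in the camera images.
- strainer: Loose paint strainer, 0.11 to 0.22 kg, standing on the worktop: perforated aluminium cup (66 mm across the rim, 54 mm at the foot, 45 mm high), two bail wires rising from the rim to a crossbar, an upright black grip plate above it; 168 mm high in all. Same either way round (half turn about z). Origin: centre of the underside; z up, y along the crossbar.
- bar (a point): Middle of the strainer's round steel crossbar, 85 mm above its foot: 10 mm thick, 112 mm long (plus 5 mm rounded ends), along the strainer's y axis. Its ends go into the two hook cheeks.
- grip (a point): Grasp point of the strainer: in the black grip plate, 143 mm above the foot (58 mm above the bar's centre). The plate is 10 mm thick along the strainer's x, 32 mm wide along y, and reaches from 114 to 168 mm above the foot.
- drip_rack: Steel drip rack fixed to the worktop. Origin: on the worktop under the throat's middle position. +x points level INTO the hook mouth, toward the post; y along a hung bar; z up. Flat tray 190 x 124 mm, 14 mm high, x -60 to +130 mm; 22 mm square post at x = 100 mm, 161 mm high. Its arm carries the hook head: two equal steel cheeks 6 mm thick at y = -43 and +43 mm, 80 mm free between.
- mouth (a point): Point on the rack at x = -30, z = 163 mm: middle of the side mouth if the head is in its middle position. In each cheek a slot opens to -x, 18 mm high, from the ledge (top at z = 154 mm) to the roof (underside 172, top 180 mm; it bars entry from above). The slot runs 37.5 mm in along +x to a flat, upright back wall. This point does not move with the head.
- throat (a point): Point on the rack at x = 0, z = 135 mm: centre of the home bar if the head is in its middle position. The throat, 15 mm wide along x, drops from the slot right before the back wall to a floor at z = 130 mm. The head is clamped 0 to 20 mm nearer to or farther from the post, anew each time; that x offset is NOT in any measured pose: slide the bar in to feel the back wall.
- keeper (a joint): Spring keeper: two steel wedges just inside the cheeks, standing about 6 mm out of the throat's back wall at z = 141 to 153 mm, sloping on top; the bar must be pressed down past them (roughly 8 to 14 N) and they spring out over it when it is home. Value: m pushed back into the wall; 0 = sprung out, at most 0.009.
- tape: Bystander: roll of masking tape lying flat, 96 mm across, 25 mm high. Origin: centre of the underside.
- toner: Bystander: small dropper bottle, 42 mm across, 110 mm high, upright. Origin: centre of the underside.
- lid: Bystander: round tin lid lying flat, 93 mm across, 7 mm high. Origin: centre of the underside.
- bottle: Bystander: squat open-topped bottle, 66 mm across, 184 mm high, upright. Origin: centre of the underside.
- cups: Bystander: nested stack of clear cups, 56 mm across, 140 mm high, upright. Origin: centre of the underside.

How it is judged:
On the way, in this order (a step that is already met when the one before it is completed fails the run):
1. the strainer is lifted clear of the worktop (height (world z) of strainer above 0.03 m), for 0.2 s.
2. the crossbar is brought level with the side slot, in the mouth of the hook (x of strainer in the frame of drip_rack between -0.035 and 0.026 m and y of strainer in the frame of drip_rack between -0.012 and 0.012 m and z of strainer in the frame of drip_rack between 0.066 and 0.086 m), for 0.1 s.
At the end, for the whole second after the job is handed in: The strainer hangs at rest, released and upright (0.12 rad) in the double hook, borne by the rack: foot 50 mm above the worktop within 4 mm, within 26 mm of the rack origin along its x and 12 mm along its y; the keeper is sprung out over the bar (under 2 mm) (x of strainer in the frame of drip_rack between -0.026 and 0.026 m and y of strainer in the frame of drip_rack between -0.012 and 0.012 m and z of strainer in the frame of drip_rack between 0.046 and 0.054 m and angle between strainer's own z axis and vertical below 0.12 rad and value of joint keeper below 0.002 m and contact force between strainer and drip_rack above 0.3 N and linear speed of strainer below 0.02 m/s); the robot touches nothing.
It fails at once if still level with the side slot (not yet lowered into the throat), the strainer is pushed against the rack with more than 15 N (z of strainer in the frame of drip_rack above 0.072 m and contact force between strainer and drip_rack above 15 N).
It fails at once if the strainer is forced against the rack with more than 32 N (all contacts summed) (contact force between strainer and drip_rack above 32 N).
It fails at once if the robot itself pushes on the rack with more than 10 N (contact force between any of the fingers, the arm and drip_rack above 10 N).
It fails at once if a bystander is moved more than 20 mm (distance of any of tape, toner, lid, bottle, cups from where it was at the start of the episode above 0.02 m).
It also fails if it takes over 42 s, if anything falls off the work surface, if the arm or the gripper's body presses on something with over 40 N, if the wrist force passes 120 N, or if a joint passes its speed limit or range.

## Working session

There is one attempt and no reset: what is moved stays moved. The work goes in short steps, Python scripts to look and compute and a tool call to move; the robot and the scene stay as the last step left them, time stands still between calls to the robot, and variables do not carry over. Pictures are saved under pics/ and viewed, at most 10 in all, crops included, and the job is handed in when it is done.

Besides the shell and the picture viewer there is one more tool, called as a command line: name --argument value ..., lists and objects as JSON in quotes. move_arm: Moves the arm, as the interface text tells. Scaled input: -1 to 1 covers 80 cm each way for a shift and 120 degrees each way for a turn. Its arguments: {"type":"object","properties":{"deltas":{"type":"array","items":{"type":"array","items":{"type":"array","items":{"type":"number","minimum":-1,"maximum":1}}}},"squeeze":{"type":"number"}},"required":["deltas"]}

```bash
mkdir -p pics; python3 - <<'E'
from rig import manip
import cv2
for n in("side","top"):
    im=manip.get_image(n); cv2.imwrite(f"pics/{n}0.png",im[...,::-1]); p=manip.camera_params(n); print(n,{k:(v if not hasattr(v,'tolist') else v.tolist()) for k,v in p.items()})
print(manip.get_state())
E
```

```text
side {'fx': 563.3310606273225, 'fy': 563.3310606273225, 'cx': 325.1496047639342, 'cy': 238.68782767493204, 'dist': [-0.14154051160386402, 0.0, 0.0, 0.0, 0.0], 'R': [[0.9851937229507424, -0.1714447997733527, -9.428218763134199e-05], [-0.10721108782884799, -0.6156505507227403, -0.7806921173172827], [0.13378755885735769, 0.7691430816340104, -0.6249158415895116]], 't': [-0.540816457713761, 0.12339599892088869, 1.5437779127164424]}
top {'fx': 509.9584113514288, 'fy': 509.9584113514288, 'cx': 312.79697902563964, 'cy': 236.05905600609702, 'dist': [-0.08381702205056096, 0.0, 0.0, 0.0, 0.0], 'R': [[0.008753832204886005, -0.9999591831367634, -0.002236622942234817], [-0.9823141499646478, -0.008180961252243714, -0.18706144084824364], [0.1870355078613694, 0.0038345708294825597, -0.9823456697444101]], 't': [-0.04393972656945407, 0.543682159113126, 1.2940730280103454]}
{'clock': 0.1, 'qpos': array([-1.33898729e+00,  2.76548358e-01,  1.50600032e+00,  3.20232584e-06,
        1.36067812e+00, -1.20973985e-01]), 'qd': array([-1.43791709e-04,  6.16294533e-05, -3.13797783e-03, -7.64843735e-04,
       -1.71284449e-03,  1.48457584e-03]), 'effort': array([ 2.15711138e-03, -4.17696941e+01, -2.46404332e+01, -1.08411084e-04,
        5.81532033e-03,  1.12789607e-05]), 'position': array([ 0.19857586, -0.539149  ,  0.23851919]), 'ee_rot': array([-8.15902514e-04,  9.84483042e-01,  1.75477839e-01, -4.36935625e-05]), 'contact_force': array([ 0.2181737 , -0.20669836,  0.48199711]), 'moment': array([-0.02352456,  0.04977743,  0.02229338]), 'gripper_force': 0.0, 'width': 0.08577901829217006}
```

View pics/side0.png

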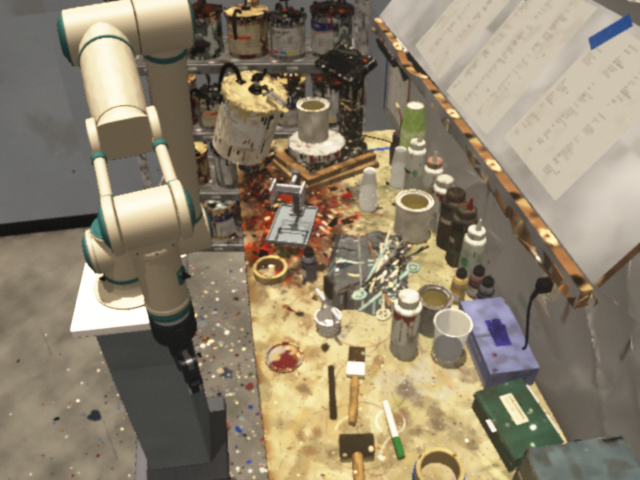

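View pics/top0.png

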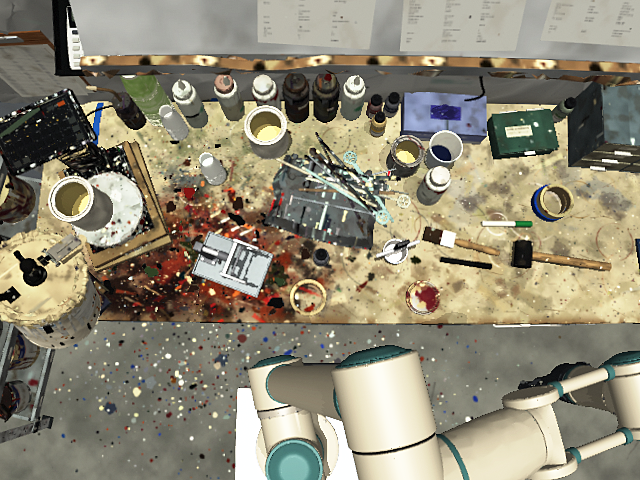

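Side view: the rack is at about (292,215), the strainer at (327,315), tape at (270,268), toner at (309,262), and lid at (284,358). In the top view the rack is at (235,262), the strainer at (395,250), toner at (321,257), tape at (308,297), and lid at (422,297). I'll zoom in on the rack and strainer.

```bash
python3 - <<'E'
import cv2,numpy as np
t=cv2.imread("pics/top0.png");s=cv2.imread("pics/side0.png")
def c(im,x,y,w,h,k=5):
    z=cv2.resize(im[y:y+h,x:x+w],None,fx=k,fy=k,interpolation=cv2.INTER_CUBIC)
    for i in range(0,w,10): cv2.putText(z,str(x+i),(i*k,8),0,.3,(0,255,255),1); cv2.line(z,(i*k,8),(i*k,12),(0,255,255),1)
    for i in range(0,h,10): cv2.putText(z,str(y+i),(0,i*k+4),0,.3,(0,255,255),1)
    return z
a=np.hstack([c(t,185,225,95,60,5),c(t,365,225,65,60,5)])
b=np.hstack([c(s,260,170,80,60,5),c(s,300,280,80,60,5)])
cv2.imwrite("pics/z0.png",np.vstack([a,b]))
E
```

```text
(no output)
```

View pics/z0.png

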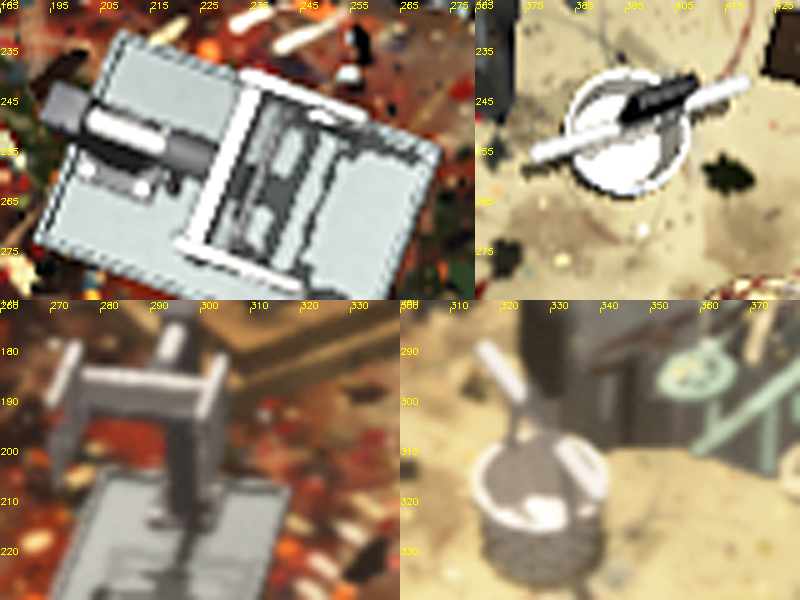

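The tray's outline is clear in the top view, with corners near (209,231), (273,255) and (192,273). The mouth faces image lower-right and the post is near (200,247). The strainer's bar ends are at top (376,255) and (420,242), and at side (317,289) and (340,319). Its black grip top is around (402,243).

```bash
cat > h.py <<'E'
import numpy as np,cv2
from rig import manip
P={n:manip.camera_params(n) for n in("side","top")}
def ray(n,uv):
    p=P[n];K=np.array([[p['fx'],0,p['cx']],[0,p['fy'],p['cy']],[0,0,1]])
    q=cv2.undistortPoints(np.array(uv,float).reshape(-1,1,2),K,np.array(p['dist'])).reshape(-1,2)
    R=np.array(p['R']);t=np.array(p['t'])
    return -R.T@t,np.c_[q,np.ones(len(q))]@R
def plane(n,uv,z):
    o,d=ray(n,uv); return o+d*((z-o[2])/d[:,2])[:,None]
def proj(n,X):
    p=P[n];K=np.array([[p['fx'],0,p['cx']],[0,p['fy'],p['cy']],[0,0,1]])
    return cv2.projectPoints(np.array(X,float).reshape(-1,3),cv2.Rodrigues(np.array(p['R']))[0],np.array(p['t'],float),K,np.array(p['dist']))[0].reshape(-1,2)
E
python3 - <<'E'
from h import *
np.set_printoptions(precision=4,suppress=True)
t=cv2.imread("pics/top0.png")
hsv=cv2.cvtColor(t,cv2.COLOR_BGR2HSV)
m=((hsv[...,1]<45)&(hsv[...,2]>150)).astype(np.uint8); k=np.zeros_like(m); k[225:305,185:285]=1; m*=k
m=cv2.morphologyEx(m,cv2.MORPH_CLOSE,np.ones((5,5)))
c=max(cv2.findContours(m,0,1)[0],key=cv2.contourArea).reshape(-1,2)
w=plane("top",c,.014)[:,:2]
r=cv2.minAreaRect((w*1000).astype(np.float32)); print("tray",r, cv2.boxPoints(r)); print(proj("top",np.c_[cv2.boxPoints(r)/1000,np.full(4,.014)]))
# roof cheeks
print("roof",plane("top",[(234,240),(258,248.5),(221,273.5),(245,282)],.18))
# post top
print("bar top",plane("top",[(376,255.4),(419.6,242)],.085)); print("bar side",plane("side",[(316.6,289),(340,319)],.085))
# grip mask
g=(hsv[...,2]<60).astype(np.uint8);k[:]=0;k[236:252,390:412]=1
c=max(cv2.findContours(g*k,0,1)[0],key=cv2.contourArea).reshape(-1,2);x=cv2.minAreaRect(c.astype(np.float32));print(x)
print("grip",plane("top",cv2.boxPoints(x),.168))
E
```

```text
tray ((488.6823425292969, 183.3306884765625), (209.0397186279297, 148.5040740966797), 70.8245620727539) [[384.2192 108.9988]
 [524.4839  60.2209]
 [593.1454 257.6625]
 [452.8807 306.4405]]
[[256.5202 297.2809]
 [275.973  245.4363]
 [204.6406 220.1147]
 [184.232  270.8265]]
roof [[0.5084 0.1479 0.18  ]
 [0.4884 0.09   0.18  ]
 [0.4279 0.1757 0.18  ]
 [0.4085 0.1183 0.18  ]]
bar top [[ 0.4887 -0.2014  0.085 ]
 [ 0.5243 -0.3144  0.085 ]]
bar side [[ 0.493  -0.1972  0.085 ]
 [ 0.531  -0.3076  0.085 ]]
((400.88238525390625, 245.02943420410156), (5.335783958435059, 15.279744148254395), 75.96376037597656)
grip [[ 0.5033 -0.2321  0.168 ]
 [ 0.5126 -0.2681  0.168 ]
 [ 0.5    -0.2709  0.168 ]
 [ 0.4907 -0.235   0.168 ]]
```

```bash
python3 - <<'E'
from h import *
np.set_printoptions(precision=4,suppress=True)
c=plane("top",[(209,231),(273.4,255),(258,298.5),(192.2,273)],.014)[:,:2]; print(c, [np.linalg.norm(c[i]-c[i-1]) for i in range(4)])
# refine corners in subpixel
t=cv2.cvtColor(cv2.imread("pics/top0.png"),cv2.COLOR_BGR2GRAY)
a=np.array([(209,231),(273.4,255),(258,298.5),(192.2,273)],np.float32).reshape(-1,1,2)
a=cv2.cornerSubPix(t,a,(4,4),(-1,-1),(3,30,.01)).reshape(-1,2);c=plane("top",a,.014)[:,:2];print(a,c,[np.linalg.norm(c[i]-c[i-1]) for i in range(4)])
ang=[np.degrees(np.arctan2(*(p[::-1]))) for p in (c[0]-c[1],c[3]-c[2],c[0]-c[3],c[1]-c[2])];print(ang)
print("cen",c.mean(0))
s=cv2.imread("pics/side0.png")
print("side tray z14", plane("side",[(281,203.5),(316,207)],.014)[:,:2])
print("rim top",plane("top",[(395.6,251.4)],.045),"rim side",plane("side",[(328.2,316)],.045))
E
```

```text
[[0.5628 0.2442]
 [0.4983 0.0666]
 [0.381  0.105 ]
 [0.4472 0.2845]] [np.float64(0.12239401519768627), np.float64(0.18894918231901162), np.float64(0.12336605028667644), np.float64(0.19130681002391953)]
[[209.     231.    ]
 [271.5088 254.8153]
 [256.5371 297.2374]
 [192.2    273.    ]] [[0.5628 0.2442]
 [0.4987 0.0717]
 [0.3843 0.109 ]
 [0.4472 0.2845]] [np.float64(0.12239401801654701), np.float64(0.18398947650675904), np.float64(0.12030987052233985), np.float64(0.18643110735813329)]
[np.float64(69.61429027379778), np.float64(70.2780350809323), np.float64(-19.21439599514539), np.float64(-18.03669737322329)]
cen [0.4733 0.1773]
side tray z14 [[0.4543 0.2882]
 [0.5626 0.2494]]
rim top [[ 0.5058 -0.2583  0.045 ]] rim side [[ 0.5121 -0.2559  0.045 ]]
```

```bash
cat >> h.py <<'E'
from scipy.spatial.transform import Rotation as Ro
def plan(x,y,z,yaw,s=None):
    s=s or manip.get_state();R=Ro.from_quat(s['ee_rot'],scalar_first=True).as_matrix()
    cy=np.degrees(np.arctan2(R[1,1],R[0,1]));d=(yaw-cy+90)%180-90
    print("pos",s['position'].round(4),"yaw",round(cy,2),"tilt",R[2,2].round(5),"t",s['clock'],"F",s['contact_force'].round(2),"w",s['width'],"-> ",(R.T@(np.array([x,y,z])-s['position'])/.8).round(4),"twist",round(-d/120,4))
E
python3 -c "
from h import *
plan(.509,-.255,.245,18)
for n,uv,z in(('toner',(321,257),.1),('tape',(308,297),.02),('white',(435,185),.15),('cups?',(212,168),.1)): print(n,plane('top',[uv],z))"
```

```text
pos [ 0.1986 -0.5391  0.2385] yaw -69.79 tilt -1.0 t 0.1 F [ 0.22 -0.21  0.48] w 0.08577901829217006 ->  [ 0.4869 -0.1993 -0.0077] twist -0.7316
toner [[ 0.4811815  -0.06063685  0.1       ]]
tape [[ 0.38589122 -0.02792632  0.02      ]]
white [[ 0.65780403 -0.34423818  0.15      ]]
cups? [[0.71415269 0.22630839 0.1       ]]
```

move_arm --deltas '[[[0.487,-0.2,-0.008,-0.732,-1],[0.487,-0.2,-0.008,-0.732,-1],[0.487,-0.2,-0.008,-0.732,-1],[0.487,-0.2,-0.008,-0.732,-1],[0.487,-0.2,-0.008,-0.732,-1],[0.487,-0.2,-0.008,-0.732,-1],[0.487,-0.2,-0.008,-0.732,-1],[0.487,-0.2,-0.008,-0.732,-1],[0.487,-0.2,-0.008,-0.732,-1],[0.487,-0.2,-0.008,-0.732,-1],[0.487,-0.2,-0.008,-0.732,-1],[0.487,-0.2,-0.008,-0.732,-1]]]' --squeeze 40

```text
clock: 1.3
position: [0.509, -0.2543, 0.2451]
ee_rot: [-0.001, 0.587, 0.809, -0.0]
contact_force: [0.5, 0.1, 0.0]
width: 0.0852
gripper_force: 0.0
```

```bash
python3 -c "
from h import *
plan(.509,-.255,.141,18)"
```

```text
pos [ 0.509  -0.2543  0.2451] yaw 18.09 tilt -1.0 t 1.3 F [0.48 0.13 0.  ] w 0.08516507598587497 ->  [-0.0009 -0.0002  0.1302] twist 0.0008
```

move_arm --deltas '[[[0,0,0.05,0,-1],[0,0,0.1,0,-1],[0,0,0.13,0,-1],[0,0,0.13,0,-1],[0,0,0.13,0,0],[0,0,0.13,0,0.5],[0,0,0.13,0,0.7],[0,0,0.13,0,1],[0,0,0.13,0,1],[0,0,0.13,0,1]]]' --squeeze 40

```text
clock: 2.3
position: [0.5096, -0.2551, 0.1425]
ee_rot: [0.001, 0.587, 0.809, 0.0]
contact_force: [0.8, 0.3, 3.0]
width: 0.0093
gripper_force: 42.6
```

```bash
python3 -c "
from h import *
plan(.509,-.255,.281,18)
for n,u,v in(('top',350,200),('side',270,240)):
    cv2.imwrite('pics/g_%s.png'%n,cv2.resize(manip.get_image(n)[v:v+110,u:u+110,::-1],None,fx=4,fy=4))
cv2.imwrite('pics/g.png',np.hstack([cv2.imread('pics/g_%s.png'%n)[:, :400] for n in('top','side')]))"
```

```text
pos [ 0.5096 -0.2551  0.1425] yaw 18.05 tilt -1.0 t 2.3 F [0.81 0.29 2.97] w 0.009321866251833712 ->  [ 1.000e-04 -4.000e-04 -1.731e-01] twist 0.0004
```

View pics/g.png

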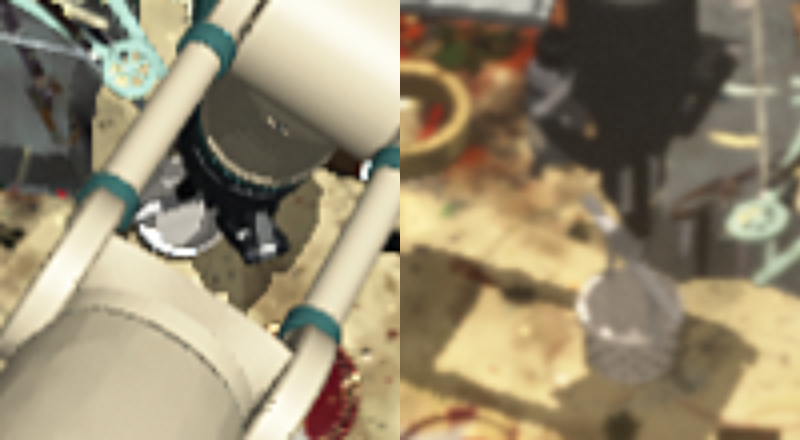

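The plate is gripped: the opening is 9.3 mm, and the side view shows the cup still standing upright under the fingers. Next I lift and carry it to the approach point.

```bash
python3 -c "
from h import *
plan(.4355,.0687,.282,70.3)"
```

```text
pos [ 0.5096 -0.2551  0.1425] yaw 18.06 tilt -1.0 t 2.4 F [0.45 0.47 3.62] w 0.009274368811400436 ->  [ 0.4133  0.0376 -0.1749] twist -0.4354
```

move_arm --deltas '[[[0,0,-0.03,0,1],[0,0,-0.08,0,1],[0,0,-0.13,0,1],[0,0,-0.175,0,1],[0,0,-0.175,0,1],[0,0,-0.175,0,1],[0,0,-0.175,0,1]]]'

```text
clock: 3.1
position: [0.508, -0.2542, 0.2797]
ee_rot: [-0.002, 0.587, 0.809, -0.0]
contact_force: [-1.2, 0.2, -0.9]
width: 0.0094
gripper_force: 42.0
```

```bash
python3 -c "
from h import *
plan(.4355,.0687,.282,70.3)"
```

```text
pos [ 0.508  -0.2542  0.2797] yaw 18.05 tilt -0.99999 t 3.1 F [-1.18  0.22 -0.86] w 0.009391232123900086 ->  [ 0.4118  0.039  -0.0017] twist -0.4354
```

move_arm --deltas '[[[0.04,0.004,0,-0.04,1],[0.08,0.008,0,-0.08,1],[0.12,0.012,0,-0.12,1],[0.16,0.016,0,-0.17,1],[0.2,0.02,0,-0.21,1],[0.24,0.023,0,-0.25,1],[0.28,0.027,0,-0.3,1],[0.32,0.031,0,-0.34,1],[0.36,0.035,0,-0.38,1],[0.39,0.037,0,-0.42,1],[0.412,0.039,0,-0.435,1],[0.412,0.039,0,-0.435,1]]]'

```text
clock: 4.3
position: [0.4347, 0.07, 0.2799]
ee_rot: [-0.002, 0.17, 0.985, 0.0]
contact_force: [-0.5, -0.2, -2.1]
width: 0.0092
gripper_force: 42.0
```

```bash
python3 -c "
from h import *
plan(.4355,.0687,.2205,70.3)"
```

```text
pos [0.4347 0.07   0.2799] yaw 70.43 tilt -0.99999 t 4.3 F [-0.48 -0.25 -2.13] w 0.009233952905864016 ->  [-0.0018 -0.0011  0.0742] twist 0.0011
```

move_arm --deltas '[[[0,0,0.03,0,1],[0,0,0.06,0,1],[0,0,0.074,0,1],[0,0,0.074,0,1],[0,0,0.074,0,1]]]'

```text
clock: 4.8
position: [0.4369, 0.0677, 0.2226]
ee_rot: [-0.0, 0.172, 0.985, -0.0]
contact_force: [-0.2, 0.2, -1.3]
width: 0.009
gripper_force: 41.9
```

```bash
python3 -c "
from h import *
plan(.4355,.0687,.2205,70.3)
for n,u,v in(('top',185,210),('side',250,160)):
    im=manip.get_image(n);cv2.imwrite('pics/h_%s.png'%n,im[...,::-1])
    cv2.imwrite('pics/a_%s.png'%n,cv2.resize(im[v:v+110,u:u+100,::-1],None,fx=4,fy=4,interpolation=2))
cv2.imwrite('pics/a.png',np.hstack([cv2.imread('pics/a_%s.png'%n) for n in('top','side')]))"
```

```text
pos [0.4369 0.0677 0.2226] yaw 70.21 tilt -1.0 t 4.8 F [-0.23  0.16 -1.29] w 0.00902594665030619 ->  [0.0021 0.0005 0.0026] twist -0.0007
```

View pics/a.png

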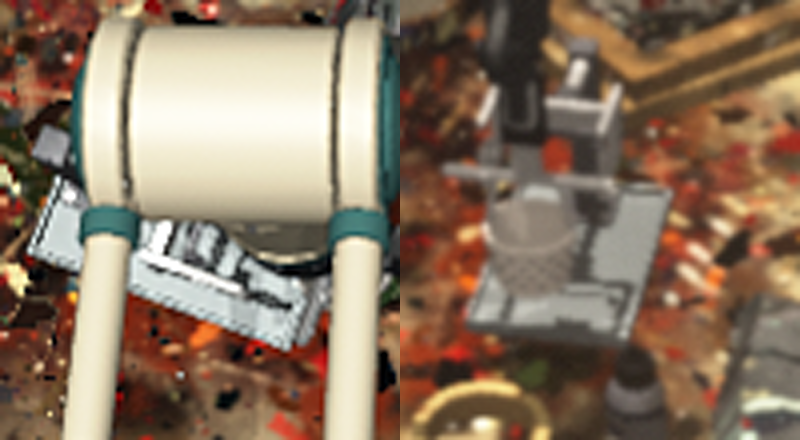

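Side view: the bar ends are at (262,202) and (303,206), level and in front of the cheeks. The cheek tops run from (270,190) and (301,191) back to (276,179) and (304,182). I'll check the sideways alignment in this one camera.

```bash
python3 -c "
from h import *
np.set_printoptions(precision=4,suppress=True)
b=plane('side',[(261.7,202),(303,206)],.165)[:,:2];c=plane('side',[(270.4,190),(301.4,191),(275.6,179),(304.4,181.6)],.18)[:,:2]
print(b,c); a=np.radians(70.3);X=np.array([np.cos(a),np.sin(a)]);Y=np.array([-X[1],X[0]])
for nm,o in(('avg',(.4625,.144)),('side',(.4655,.146))):
  o=np.array(o);print(nm,'bar',(b-o)@X,(b-o)@Y,'cheek',(c-o)@X,(c-o)@Y)
d=b[1]-b[0];print('bar axis deg',np.degrees(np.arctan2(d[1],d[0])),np.linalg.norm(d),b.mean(0))
e=c[1]-c[0];print('cheek deg',np.degrees(np.arctan2(e[1],e[0])))
plan(*( np.array((.4625,.144))-.055*X),.2205,70.3)"
```

```text
[[0.3856 0.0896]
 [0.496  0.0506]] [[0.414  0.1226]
 [0.4992 0.1023]
 [0.4343 0.1771]
 [0.5144 0.1488]]
avg bar [-0.0771 -0.0766] [ 0.054 -0.063] cheek [-0.0365 -0.0269  0.0216  0.022 ] [ 0.0385 -0.0486  0.0377 -0.0472]
side bar [-0.08   -0.0795] [ 0.0562 -0.0609] cheek [-0.0394 -0.0297  0.0187  0.0191] [ 0.0406 -0.0465  0.0399 -0.0451]
bar axis deg -19.438867685803604 0.11706292702608112 [0.4408 0.0701]
cheek deg -13.352977637380816
pos [0.4374 0.0679 0.2234] yaw 70.23 tilt -1.0 t 4.9 F [-0.65  0.55 -0.48] w 0.009796396851903994 ->  [0.0026 0.0313 0.0036] twist -0.0006
```

move_arm --deltas '[[[0,0,0.0035,0,1],[0,0.005,0.0035,0,1],[0,0.01,0.0035,0,1],[0,0.015,0.0035,0,1],[0,0.02,0.0035,0,1],[0,0.025,0.0035,0,1],[0,0.03,0.0035,0,1],[0,0.035,0.0035,0,1],[0,0.04,0.0035,0,1],[0,0.045,0.0035,0,1],[0,0.05,0.0035,0,1],[0,0.05,0.0035,0,1]]]'

```text
clock: 6.1
position: [0.4502, 0.1063, 0.2197]
ee_rot: [0.0, 0.171, 0.985, 0.0]
contact_force: [0.2, -0.2, -1.1]
width: 0.0095
gripper_force: 42.0
```

```bash
python3 -c "
from h import *
plan(.4625,.144,.2205,70.3)"
```

```text
pos [0.4502 0.1063 0.2197] yaw 70.28 tilt -1.0 t 6.1 F [ 0.24 -0.25 -1.12] w 0.009534269282440338 ->  [ 0.0015  0.0496 -0.001 ] twist -0.0002
```

move_arm --deltas '[[[0,0.003,0,0,1],[0,0.006,0,0,1],[0,0.009,0,0,1],[0,0.012,0,0,1],[0,0.015,0,0,1],[0,0.018,0,0,1],[0,0.02,0,0,1],[0,0.022,0,0,1],[0,0.024,0,0,1],[0,0.024,0,0,1]]]'

```text
clock: 7.1
position: [0.4566, 0.1241, 0.2197]
ee_rot: [0.0, 0.171, 0.985, -0.0]
contact_force: [-0.1, -0.7, -1.2]
width: 0.0095
gripper_force: 42.0
```

move_arm --deltas '[[[0,0.001,0,0,1],[0,0.002,0,0,1],[0,0.003,0,0,1],[0,0.004,0,0,1],[0,0.004,0,0,1]]]'

```text
clock: 7.6
position: [0.4576, 0.127, 0.2197]
ee_rot: [0.0, 0.171, 0.985, -0.0]
contact_force: [-0.7, 0.1, -1.6]
width: 0.0095
gripper_force: 42.0
```

move_arm --deltas '[[[0,0.001,0,0,1],[0,0.002,0,0,1],[0,0.003,0,0,1],[0,0.004,0,0,1],[0,0.004,0,0,1]]]'

```text
clock: 8.1
position: [0.4587, 0.13, 0.2197]
ee_rot: [0.0, 0.171, 0.985, -0.0]
contact_force: [0.5, -0.3, -1.7]
width: 0.0096
gripper_force: 42.0
```

move_arm --deltas '[[[0,0.001,0,0,1],[0,0.002,0,0,1],[0,0.003,0,0,1],[0,0.003,0,0,1]]]'

```text
clock: 8.5
position: [0.4595, 0.1323, 0.2197]
ee_rot: [0.0, 0.171, 0.985, -0.0]
contact_force: [-0.3, 1.1, -1.5]
width: 0.0096
gripper_force: 42.0
```

move_arm --deltas '[[[0,0.001,0,0,1],[0,0.002,0,0,1],[0,0.003,0,0,1],[0,0.003,0,0,1]]]'

```text
clock: 8.9
position: [0.4604, 0.1346, 0.2197]
ee_rot: [0.0, 0.171, 0.985, -0.0]
contact_force: [-0.1, -0.4, -1.4]
width: 0.0093
gripper_force: 42.0
```

move_arm --deltas '[[[0,0.001,0,0,1],[0,0.002,0,0,1],[0,0.003,0,0,1],[0,0.003,0,0,1]]]'

```text
clock: 9.3
position: [0.4612, 0.1368, 0.2197]
ee_rot: [0.0, 0.171, 0.985, -0.0]
contact_force: [0.1, 0.2, -1.7]
width: 0.0094
gripper_force: 42.0
```

move_arm --deltas '[[[0,0.001,0,0,1],[0,0.002,0,0,1],[0,0.003,0,0,1],[0,0.003,0,0,1]]]'

```text
clock: 9.7
position: [0.4618, 0.1385, 0.2196]
ee_rot: [-0.0, 0.171, 0.985, -0.001]
contact_force: [-1.0, -1.8, -0.8]
width: 0.0095
gripper_force: 42.1
```

move_arm --deltas '[[[0,0.001,0,0,1],[0,0.001,0,0,1]]]'

```text
clock: 9.9
position: [0.4618, 0.1387, 0.2196]
ee_rot: [-0.0, 0.171, 0.985, -0.001]
contact_force: [-1.7, -5.3, 0.0]
width: 0.0093
gripper_force: 42.2
```

Back wall felt: 5.6 N with the TCP stalled at about (0.4618, 0.1386). I'll back off to the throat's centre, then start lowering.

move_arm --deltas '[[[0,-0.002,0,0,1],[0,-0.004,0,0,1],[0,-0.004,0.002,0,1],[0,-0.004,0.004,0,1],[0,-0.004,0.006,0,1],[0,-0.004,0.006,0,1]]]'

```text
clock: 10.5
position: [0.461, 0.1369, 0.2145]
ee_rot: [-0.0, 0.171, 0.985, 0.0]
contact_force: [-0.6, 0.8, -1.7]
width: 0.0094
gripper_force: 42.0
```

move_arm --deltas '[[[0,0,0.001,0,1],[0,0,0.002,0,1],[0,0,0.003,0,1],[0,0,0.004,0,1],[0,0,0.004,0,1]]]'

```text
clock: 11.0
position: [0.461, 0.1367, 0.2115]
ee_rot: [-0.0, 0.171, 0.985, -0.0]
contact_force: [0.1, -0.2, -0.8]
width: 0.0097
gripper_force: 42.0
```

move_arm --deltas '[[[0,0,0.001,0,1],[0,0,0.002,0,1],[0,0,0.003,0,1],[0,0,0.004,0,1],[0,0,0.004,0,1]]]'

```text
clock: 11.5
position: [0.461, 0.1363, 0.2086]
ee_rot: [0.0, 0.171, 0.985, -0.001]
contact_force: [-0.8, -1.8, 0.3]
width: 0.0092
gripper_force: 42.3
```

move_arm --deltas '[[[0,0,0.001,0,1],[0,0,0.002,0,1],[0,0,0.003,0,1],[0,0,0.004,0,1],[0,0,0.004,0,1]]]'

```text
clock: 12.0
position: [0.4608, 0.1353, 0.206]
ee_rot: [0.0, 0.171, 0.985, -0.002]
contact_force: [-2.1, -4.9, 6.0]
width: 0.0094
gripper_force: 43.2
```

move_arm --deltas '[[[0,-0.001,0.001,0,1],[0,-0.001,0.002,0,1],[0,-0.001,0.003,0,1],[0,-0.001,0.003,0,1]]]'

```text
clock: 12.4
position: [0.4605, 0.1341, 0.2036]
ee_rot: [0.0, 0.171, 0.985, -0.002]
contact_force: [-2.5, -5.3, 6.8]
width: 0.0095
gripper_force: 43.0
```

move_arm --deltas '[[[0,0,0.001,0,1],[0,0,0.002,0,1],[0,0,0.003,0,1],[0,0,0.004,0,1],[0,0,0.004,0,1]]]'

```text
clock: 12.9
position: [0.4602, 0.1342, 0.1988]
ee_rot: [-0.0, 0.171, 0.985, -0.002]
contact_force: [-0.0, -5.0, -3.5]
width: 0.0091
gripper_force: 41.8
```

move_arm --deltas '[[[0,0,0.001,0,1],[0,0,0.002,0,1],[0,0,0.003,0,1],[0,0,0.004,0,1],[0,0,0.004,0,1]]]'

```text
clock: 13.4
position: [0.4606, 0.1364, 0.1961]
ee_rot: [-0.0, 0.172, 0.985, 0.0]
contact_force: [0.3, -1.0, -4.3]
width: 0.0094
gripper_force: 41.6
```

move_arm --deltas '[[[0,0,0.001,0,1],[0,0,0.002,0,1],[0,0,0.003,0,1],[0,0,0.004,0,1],[0,0,0.004,0,1]]]'

```text
clock: 13.9
position: [0.461, 0.1362, 0.1934]
ee_rot: [0.0, 0.171, 0.985, 0.0]
contact_force: [-0.1, -0.1, -1.7]
width: 0.0095
gripper_force: 42.0
```

move_arm --deltas '[[[0,0,0.001,0,1],[0,0,0.002,0,1],[0,0,0.003,0,1],[0,0,0.003,0,1]]]'

```text
clock: 14.3
position: [0.4613, 0.136, 0.1922]
ee_rot: [0.001, 0.171, 0.985, 0.0]
contact_force: [-1.9, -0.0, 7.0]
width: 0.0095
gripper_force: 43.4
```

Floor met: 7 N up at TCP 0.192, which puts the foot at about 50 mm. I'll relieve the load, open slightly, then look before rising.

move_arm --deltas '[[[0,0,-0.001,0,1],[0,0,-0.001,0,1],[0,0,-0.001,0,0.7],[0,0,-0.001,0,0.5],[0,0,-0.001,0,0.5],[0,0,-0.001,0,0.5]]]'

```text
clock: 14.9
position: [0.4607, 0.1359, 0.1914]
ee_rot: [-0.0, 0.171, 0.985, -0.0]
contact_force: [0.4, 0.8, 1.0]
width: 0.0216
gripper_force: 0.0
```

move_arm --deltas '[[[0,0,-0.01,0,0.5],[0,0,-0.02,0,0.5],[0,0,-0.04,0,0.5],[0,0,-0.06,0,0.5],[0,0,-0.1,0,0.5],[0,0,-0.15,0,0.5],[0,-0.05,-0.2,0,0.5],[0,-0.1,-0.2,0,0.5],[0,-0.15,-0.2,0,0.5],[0,-0.2,-0.2,0,0.5],[0,-0.2,-0.2,0,0.5],[0,-0.2,-0.2,0,0.5]]]'

```text
clock: 16.1
position: [0.4068, -0.015, 0.3525]
ee_rot: [0.001, 0.173, 0.985, 0.0]
contact_force: [0.8, -0.0, 0.3]
width: 0.0213
gripper_force: 0.0
```

```bash
python3 -c "
from h import *
s=manip.get_state();print(s['clock'],s['position'],s['contact_force'])
for n,u,v in(('top',185,210),('side',250,160)):
    im=manip.get_image(n)
    cv2.imwrite('pics/a_%s.png'%n,cv2.resize(im[v:v+110,u:u+100,::-1],None,fx=4,fy=4,interpolation=2))
cv2.imwrite('pics/b.png',np.hstack([cv2.imread('pics/a_%s.png'%n) for n in('top','side')]))"
```

```text
16.1 [ 0.40677102 -0.01504951  0.35254854] [ 0.83438273 -0.02678334  0.32661826]
```

View pics/b.png

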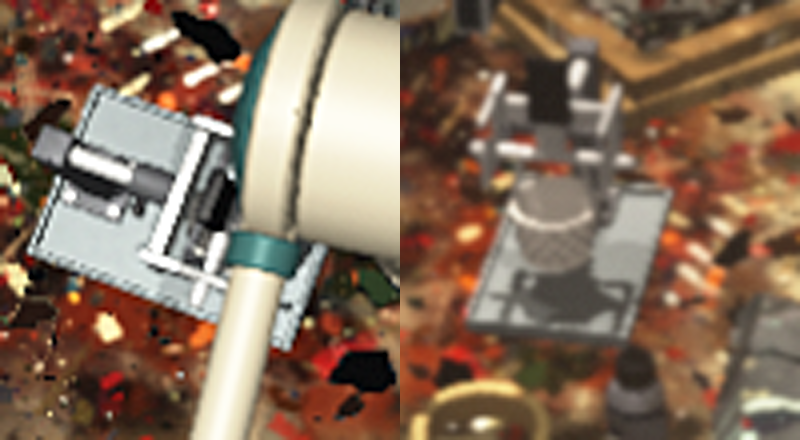

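The strainer hangs upright. Side view: the bar runs from (268,197) to (308,200) through both cheeks, with the cup clear of the tray and the gripper away. One numeric check before handing in.

```bash
python3 -c "
from h import *
for z in(.135,.141): print(z,plane('side',[(268.2,197.5),(308,200.5)],z).mean(0))
print('expected side px', proj('side',[.464,.139,.135]),'meas',(288.1,199))
print(manip.sign_off())"
```

```text
0.135 [0.46350596 0.13480593 0.135     ]
0.141 [0.46270248 0.12613041 0.141     ]
expected side px [[288.00082402 198.15731902]] meas (288.1, 199)
the job is handed in; nothing more can be done
None
```

The strainer hangs upright and released in the double hook, pressed down past the keeper to the floor, and I handed the job in at about 16 s; the sign-off gave no verdict back, and I judged the keeper sprung out from the forces, not from seeing it.

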